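Stack the refill cartons and open the safety-capped bottle

ROBOT

A 7-joint arm with a two-finger parallel gripper is mounted at the origin on a cart in front of the work surface, level with it; the furniture and walls round the work are solid. World frame = base frame: x ahead of the robot, y to its left, z up, the work surface at z = 0. Lengths are in m, angles in rad, forces in N, time in s.
With the tool pointing down it reaches from about 0.4 to 0.75 m from the base axis. Payload 19.5 kg.
Tool frame: the origin (TCP) lies between the finger pads; the fingertips stand 14 mm ahead of it and the grasp point (between the pads) lies 5 mm behind it (finger_overhang is the distance from the TCP to the fingertips, in m); z points along the fingers, x is the direction in which the jaws open and shut, and the axes are right-handed (so a half turn about z gives the same grasp; the last joint's range is limited). The gripper opens to 85 mm and grips with 20 to 120 N. Pads are 22 mm wide; open, the fingers measure 114 mm over their backs; the gripper's body (76 mm by 85 mm) begins 54 mm behind the grasp point. The pads swing forward as they close: fully open they stand 13 mm farther back than shut.
Start: joints at [1.102, 0.707, -0.028, 1.485, 0.022, 0.951, -0.075], TCP at [0.238, -0.523, 0.245] pointing down, gripper open.
Joint ranges: [-2.71, 2.71], [-0.32, 2.16], [-1.57, 1.52], [0, 2.45], [-1.46, 4.6], [0, 2.02], [-2.83, 2.83]. Speed limits (rad/s): [1.89, 1.89, 2.57, 2.57, 3.01, 3.01, 3.01].

INTERFACE

Orientations are given as a unit quaternion [w, x, y, z].
In Python, from bench import * gives the robot as it stands. The module is installed in compiled form; this text tells all that it offers.
- The arm moves only by the tool drive_tool, never from a script. Its argument "rows" is a list of rows, each an object with "travel": the shift along the tool's x, y, z in cm, a list of three; "delta_rot": the turn, a rotation vector about the tool's x, y, z in degrees, a list of three. In form: [{"travel": [dx, dy, dz], "delta_rot": [ax, ay, az]}, ...]. A call has 1 to 10 rows; each row is the pose to reach, as a shift and turn from the pose commanded when the call began, along the tool's axes at that moment; what a row does not reach only later rows make up. A row lasts 1/10 s, in which the tool goes at most 50 mm and 8.59 degrees, less where a joint would pass 70% of its speed; a pose out of reach is approached as far as the arm can. A call with a gripper value outside its range is refused whole. "hand" is the opening, from -1 (shut) to 1 (fully open), so that 0 is half open, set as the call begins (left out, the last holds). The fingers move at their own pace and stop on an object; the grip force is fixed at half the most. Time passes only in rows, so rows that repeat a pose let the fingers close. It gives the time, the measured TCP pose, the force and the opening at its end, in the units of the state.
- get_state(): the state, without advancing time (a new reading comes with each control period).
- grab_frame(name): name is "side" or "top" or "wrist"; returns the picture (480x640x3 uint8, red, green, blue); there is no depth.
- calibration(name): a dict with "vfov" (degrees; the focal length in pixels is half the picture's height over the tangent of half this angle, whatever the lens; pixels are square), "cx", "cy" (the principal point, pixels), "k1" (the pictures are not rectified: a ray, as slopes to the right and down, at radius r is drawn at 1 + k1 r^2 times it, then the intrinsics apply), "position" and "orientation" of the camera in the world. Camera axes: x right, y down, z forward; pixel columns grow to the right and rows downward; lengths in m; the calibration is good to about 2 mm. A picture is of the moment at which its call begins: read the wrist's pose just before it. calibration takes no time and is no camera call; for the wrist camera it gives the pose at the moment of the call.
- job_done(): hands the job in, once; it reports no verdict.
The state is a dict: "time": time; "joint_pos": joint angles; "joint_vel": joint speeds; "effort": joint torques, N m; "ee_pos": TCP position; "eef_rot": TCP orientation; "contact_force": force on the tool from outside, world axes, zero at the start; "moment": the same for the moment, N m; "width": opening from 0.0 (shut) to 1.0 (fully open).
Only numpy, scipy, OpenCV 4.12 (cv2) and the standard library are available. Lean on these libraries where they do the work, as an engineer would, in place of code of your own. Each camera call takes 0.05 s, during which the arm holds its last target.

TASK

The two smaller cartons crowd the cleaning-tablet bottle: stack them squarely on the large carton, lengthwise the same way, first the medium one and then the small one on top. Then press the bottle's push-and-turn safety cap down against its spring, turn it about a sixth of a turn anticlockwise while it is down, and lift it off. Finish holding the cap level and at rest in the gripper, a few centimetres straight above the open neck, with the column still standing and the other things left where they were.

Things in the scene. Friction and masses are not known exactly. Their poses are not given: they have to be found in the camera images.
- carton_large_center (a point): centre (half-way up) of the large closed cardboard carton, 120 (x, its length) x 76 (y) x 45 (z) mm, 0.7 kg; stands loose on the worktop to the left, the foot of the column. x axis along its length, z up
- carton_medium_center (a point): centre (half-way up) of the medium closed cardboard carton, 100 (x) x 62 (y) x 40 (z) mm, about 0.25 kg, loose, to the left of the bottle. x axis along its length, z up
- carton_small_center (a point): centre (half-way up) of the small closed cardboard carton, 84 (x) x 56 (y) x 36 (z) mm, about 0.18 kg, loose, in front of the bottle (on the robot's side). x axis along its length, z up
- bottle: white square bottle 66x66 mm, fixed in a wooden block 92x92x24 mm screwed to the worktop, so it neither turns nor lifts. Origin on the worktop under its middle, z up along the neck. Flat top of its body 80 mm up; a round collar, radius 26.5 mm, up to 91 mm under the cap
- neck_top (a point): centre of the bottle's open mouth, 112 mm above the worktop. The neck, 32 mm across, has two lugs on its +x and -x sides, reaching 21.5 mm from the axis, 104 to 110 mm above the worktop, and a sprung seal inside that pushes the cap up
- cap_grip (a point): point on the axis of the grey ribbed safety cap at the height to grip it, 10 mm below its top, 24 mm above its lower rim. The cap is a loose cylinder 58 mm across, 34 mm tall, 0.05 kg, a small raised bar on top along its x axis. Locked, its x axis is within 0.1 rad of the bottle's and this point 122 mm above the worktop, with a 7 mm gap between rim and collar
- cap: the same cap; origin at its lower rim. Locked, it cannot turn or rise: lugs sit in notches 4 mm deep. Press it down 5 to 6 mm (6 N rising to 11 N; bottoms at 7 mm), turn anticlockwise seen from above 0.95 to 1.25 rad (1.1 is best, stop at 1.38), pressed at least for the first 0.6 rad, then lift straight up; clear of the neck 16 mm above its locked height
- garlic_bulb: garlic bulb, about 50 mm across, a bystander: leave it alone
- mug: white mug, 92x123x95 mm, origin under its middle, a bystander: leave it alone
- salt_shaker: salt shaker, 44 mm across, 90 mm tall, a bystander: leave it alone
Mind the look-alikes: they are no part of the job. Leave any green or turquoise look-alike of the cap alone.

How it is judged:
By the outcome, as a careful person would: the job done as asked, in the order asked, and still so for the second after the job is handed in, while the arm keeps its last pose, push and grip.
It also fails if it takes over 64 s, if anything falls off the work surface, if the arm or the gripper's body presses on something with over 40 N, if the wrist force passes 120 N, or if a joint passes its speed limit or range.

## Working session

There is one attempt and no reset: what is moved stays moved. The work goes in short steps, Python scripts to look and compute and a tool call to move; the robot and the scene stay as the last step left them, time stands still between calls to the robot, and variables do not carry over. Pictures are saved under pics/ and viewed, and the job is handed in when it is done.

Besides the shell and the picture viewer there is one more tool, called after "Emit:" by a JSON object that holds its "method" and its "body". drive_tool: Moves the arm, as the interface text tells. Its arguments: {"type":"object","properties":{"rows":{"type":"array"},"hand":{"type":"number"}},"required":["rows"]}

```bash
mkdir -p pics; python3 - <<'E'
from bench import *
import cv2
print(get_state())
for n in ("side","top","wrist"):
    print(n,calibration(n))
    cv2.imwrite(f"pics/{n}0.png",grab_frame(n)[:,:,::-1])
E
```

```text
{'time': 0.0, 'joint_pos': array([ 1.1022865 ,  0.70708222, -0.02761843,  1.48498279,  0.02198852,
        0.950906  , -0.07550644]), 'joint_vel': array([-0.00091029, -0.00087807,  0.00049951,  0.00252683, -0.00117356,
       -0.00113121,  0.00021897]), 'effort': array([ 7.50356430e-04, -8.83222103e+01,  1.23500582e+00, -2.36168665e+01,
        1.70122460e-02,  6.48506975e-03, -1.15814720e-05]), 'ee_pos': array([ 0.23793409, -0.52319432,  0.24484319]), 'eef_rot': array([-2.81041711e-04,  8.40820254e-01, -5.41314152e-01, -4.58963514e-04]), 'contact_force': array([-0.50226738, -0.41022669,  0.31036874]), 'moment': array([ 0.00821926,  0.04188084, -0.02429725]), 'width': 0.9978402789915665}
side {'vfov': 57.16564187896578, 'cx': 322.0280637318176, 'cy': 239.7571579272697, 'k1': -0.10588748469017739, 'position': array([0.46249744, 0.9022878 , 0.55517042]), 'orientation': array([ 0.05076793, -0.06577297,  0.86635783, -0.49246384])}
top {'vfov': 49.964683147854, 'cx': 318.42062746369777, 'cy': 249.40538340576754, 'k1': -0.08438744484760374, 'position': array([0.52359595, 0.14043371, 0.9524389 ]), 'orientation': array([ 0.02339658, -0.70664284,  0.70707219, -0.01254626])}
wrist {'vfov': 70.2663590084316, 'cx': 329.4141342192086, 'cy': 239.88020227458614, 'k1': -0.056568885786463956, 'position': array([ 0.30770135, -0.49063146,  0.37411192]), 'orientation': array([ 0.12690979,  0.83113814, -0.53505751, -0.08256361])}
```

View pics/top0.png

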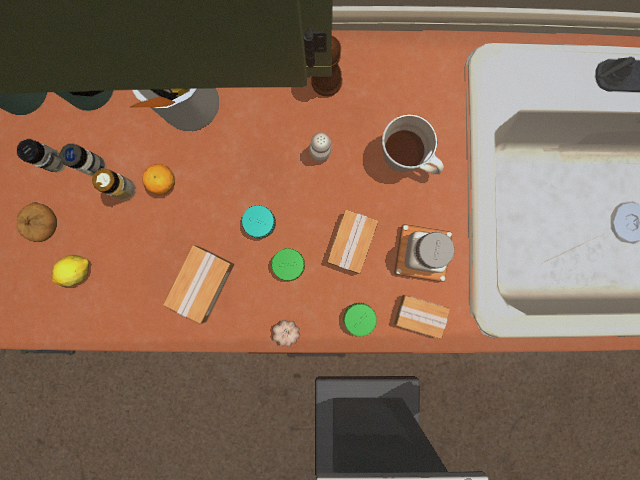

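View pics/side0.png

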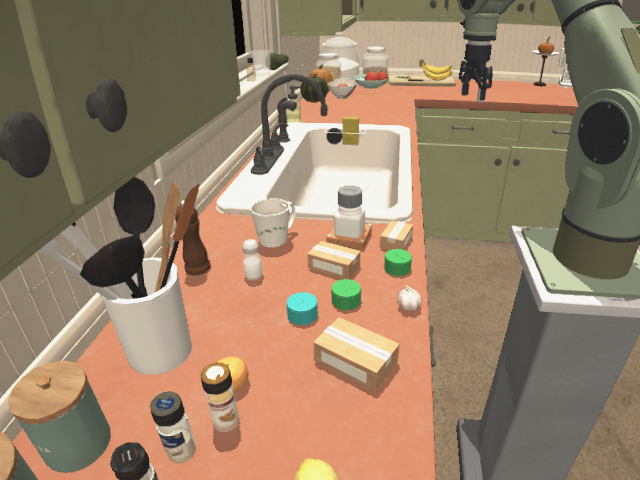

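```bash
cat > h.py <<'E'
from bench import *
import cv2, numpy as np
from scipy.spatial.transform import Rotation as R
def RQ(q): return R.from_quat([q[1],q[2],q[3],q[0]])
def K(c):
    f=240/np.tan(np.radians(c['vfov']/2)); return np.array([[f,0,c['cx']],[0,f,c['cy']],[0,0,1]])
def rays(c,uv):
    uv=np.asarray(uv,float).reshape(-1,1,2)
    # drawn = ray*(1+k1 r^2)
    p=cv2.undistortPointsIter(uv,K(c),np.array([c['k1'],0,0,0]),None,None,(3,50,1e-10)).reshape(-1,2)
    d=np.c_[p,np.ones(len(p))]
    return RQ(c['orientation']).apply(d)
def plane(c,uv,z):
    d=rays(c,uv); o=np.array(c['position']); return o+d*((z-o[2])/d[:,2])[:,None]
def proj(c,P):
    q=RQ(c['orientation']).inv().apply(np.atleast_2d(P)-c['position'])
    s=q[:,:2]/q[:,2:]; r2=(s**2).sum(1,keepdims=True); s=s*(1+c['k1']*r2)
    k=K(c); return s*k[0,0]+k[:2,2]
E
python3 - <<'E'
from h import *
im=cv2.imread('pics/top0.png')
a=im[190:350,150:310]; b=im[190:350,310:470]
cv2.imwrite('pics/z0.png',cv2.resize(np.hstack([a,b]),(800,400),interpolation=cv2.INTER_CUBIC))
hsv=cv2.cvtColor(im,cv2.COLOR_BGR2HSV)
for p in [(190,270),(200,285),(350,230),(353,243),(412,305),(424,318),(250,300),(436,250),(405,260)]: print(p,hsv[p[1],p[0]])
E
```

```text
(190, 270) [ 14 138 216]
(200, 285) [  9  27 214]
(350, 230) [ 14 136 218]
(353, 243) [ 12  31 216]
(412, 305) [ 16 132 210]
(424, 318) [ 13  29 200]
(250, 300) [  9 146 185]
(436, 250) [ 16  23 165]
(405, 260) [16 54 89]
```

View pics/z0.png

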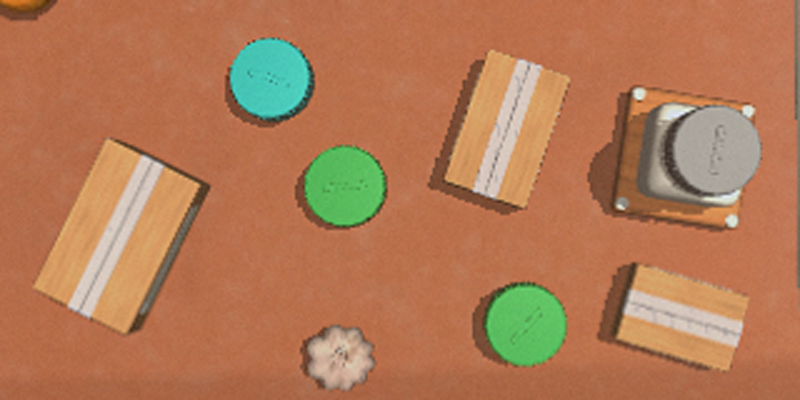

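```bash
cat > seg.py <<'E'
from h import *
def cartons(im_bgr,c,boxes):
    hsv=cv2.cvtColor(im_bgr,cv2.COLOR_BGR2HSV).astype(int)
    H,S,V=hsv[...,0],hsv[...,1],hsv[...,2]
    m=(((H>=12)&(H<=22)&(V>195)&(S<150))|((S<70)&(V>180))).astype(np.uint8)
    m=cv2.morphologyEx(m,cv2.MORPH_CLOSE,np.ones((3,3)))
    m=cv2.morphologyEx(m,cv2.MORPH_OPEN,np.ones((5,5)))
    out={}
    for n,(x0,y0,x1,y1,z) in boxes.items():
        mm=np.zeros_like(m); mm[y0:y1,x0:x1]=m[y0:y1,x0:x1]
        cs,_=cv2.findContours(mm,cv2.RETR_EXTERNAL,cv2.CHAIN_APPROX_NONE)
        k=max(cs,key=cv2.contourArea)
        P=plane(c,k.reshape(-1,2),z)[:,:2]
        (cx,cy),(w,h),a=cv2.minAreaRect((P*1000).astype(np.float32))
        if w<h: w,h=h,w; a+=90
        a=(a+90)%180-90
        out[n]=(cx/1000,cy/1000,w,h,a)
    return out,m
E
python3 - <<'E'
from seg import *
im=cv2.imread('pics/top0.png'); c=calibration('top')
o,m=cartons(im,c,dict(large=(150,235,240,335,.045),med=(320,200,385,280,.04),small=(390,285,460,345,.036)))
for k,v in o.items(): print(k,np.round(v,4))
# cap circle
hsv=cv2.cvtColor(im,cv2.COLOR_BGR2HSV)
z=im[215:290,385:465]
cv2.imwrite('pics/z1.png',cv2.resize(z,(800,750),interpolation=cv2.INTER_CUBIC)[:600])
print('caps', hsv[235:265:6,436])
E
```

```text
large [  0.5085   0.3716 119.0205  74.0143 -26.3459]
med [ 5.85200e-01  9.36000e-02  9.92584e+01  6.12437e+01 -1.93550e+01]
small [ 4.51000e-01 -3.15000e-02  8.31240e+01  5.44835e+01  7.31998e+01]
caps [[ 21  24 173]
 [ 16  25 150]
 [ 16  23 166]
 [ 19  24 180]
 [ 14  25 135]]
```

View pics/z1.png

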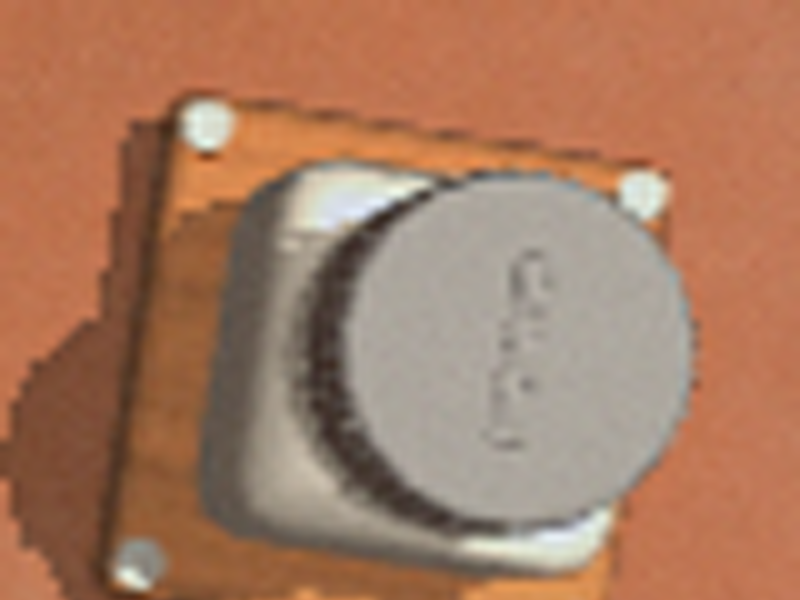

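View pics/wrist0.png

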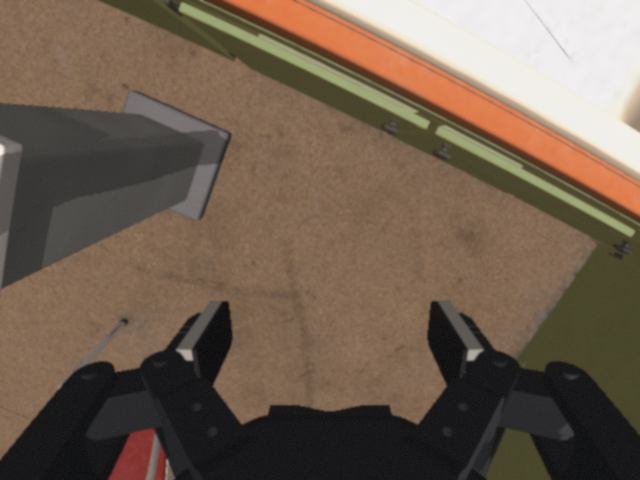

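```bash
python3 - <<'E'
from seg import *
im=cv2.imread('pics/top0.png'); c=calibration('top')
zz=lambda p:(np.array(p)+.5)/10-.5+[385,215]
print('screws',plane(c,[zz(p) for p in [(208,125),(140,562),(642,193)]],.025)[:,:2])
s=plane(c,[zz(p) for p in [(208,125),(140,562),(642,193)]],.025)
print('bottle yaw',np.degrees(np.arctan2(*(s[0]-s[1])[[1,0]])),np.degrees(np.arctan2(*(s[2]-s[0])[[0,1]])), 'centre',(s[1]+s[2])/2)
ch=[zz(p) for p in [(520,175),(692,350),(345,350),(520,523)]]
P=plane(c,ch,.132);print('cap edge',P[:,:2]); print('cap centre',(P[0]+P[3])/2,(P[1]+P[2])/2)
b=plane(c,[zz((530,250)),zz((505,445))],.133); print('bar',np.degrees(np.arctan2(*(b[0]-b[1])[[1,0]])))
s=cv2.imread('pics/side0.png')
cv2.imwrite('pics/z2.png',cv2.resize(s[180:280,300:420],(720,600),interpolation=cv2.INTER_CUBIC))
E
```

```text
screws [[ 0.6110846  -0.00244412]
 [ 0.53220199  0.01051122]
 [ 0.59873065 -0.08111081]]
bottle yaw -9.326748890450594 -171.07506787668996 centre [ 0.56546632 -0.03529979  0.025     ]
cap edge [[ 0.592954   -0.03594743]
 [ 0.56490024 -0.0632549 ]
 [ 0.56495623 -0.00753853]
 [ 0.53731748 -0.03528642]]
cap centre [ 0.56513574 -0.03561692  0.132     ] [ 0.56492824 -0.03539671  0.132     ]
bar -8.005684306651212
```

View pics/z2.png

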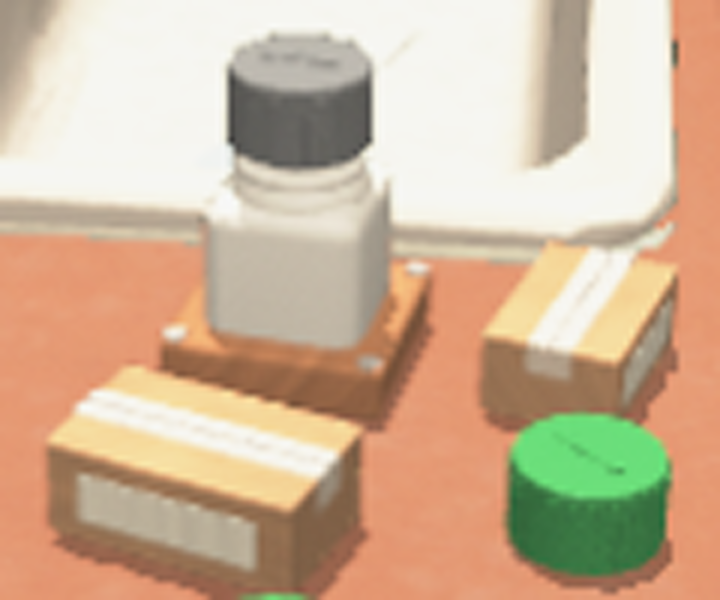

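```bash
python3 - <<'E'
from h import *
c=calibration('side')
print(plane(c,[[349.5,190.5]],.132), proj(c,[.565,-.0355,.132]))
s=cv2.imread('pics/side0.png'); S=cv2.resize(s[180:400,290:440],(600,880),interpolation=cv2.INTER_CUBIC)
for (x,y,l,w,a,z) in [(.5085,.3716,120,76,-26.35,.045),(.5852,.0936,100,62,-19.4,.04),(.451,-.0315,84,56,73.2,.036)]:
    M=np.array([[np.cos(np.radians(a)),np.sin(np.radians(a))],[-np.sin(np.radians(a)),np.cos(np.radians(a))]])
    q=np.array([[1,1],[1,-1],[-1,-1],[-1,1]])*[l/2000,w/2000]@M+[x,y]
    for zz in (z,0):
        p=(proj(c,np.c_[q,[zz]*4])-[290,180]+.5)*4-.5
        cv2.polylines(S,[np.int32(p)],True,(255,0,0),1)
cv2.imwrite('pics/z3.png',cv2.resize(S,(400,587)))
cv2.imwrite('pics/z3.png',np.hstack([S[100:500],S[460:860]])[:, :1200][:, :] if 0 else np.hstack([S[180:580,:400] if 0 else cv2.resize(S[:440],(400,293)),cv2.resize(S[440:],(400,293))]))
E
```

```text
[[ 0.56275357 -0.02945234  0.132     ]] [[348.82768576 189.38969709]]
```

View pics/z3.png

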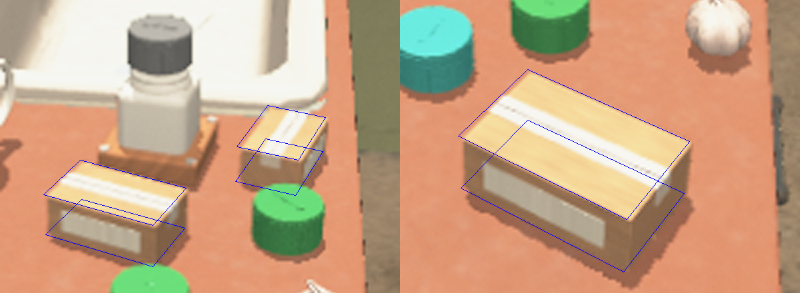

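```bash
cat > go.py <<'E'
from h import *
def go(x,y,z,yaw):
    s=get_state(); Rt=RQ(s['eef_rot']); p=s['ee_pos']
    a=np.radians(yaw); X=np.array([np.cos(a),np.sin(a),0]); Z=np.array([0,0,-1.]); Y=np.cross(Z,X)
    T=R.from_matrix(np.c_[X,Y,Z])
    print('travel',np.round(Rt.inv().apply(np.array([x,y,z])-p)*100,2),'rot',np.round(np.degrees((Rt.inv()*T).as_rotvec()),2))
def st():
    s=get_state(); Rt=RQ(s['eef_rot']); x=Rt.apply([1,0,0]); z=Rt.apply([0,0,1])
    print('t',round(s['time'],2),'p',np.round(s['ee_pos'],4),'yaw',round(np.degrees(np.arctan2(x[1],x[0])),2),'z',np.round(z,4),'F',np.round(s['contact_force'],1),'w',round(s['width'],3),'j',np.round(s['joint_pos'],2))
E
python3 -c "
from go import *
st();go(.5852,.0936,.20,70.6)"
```

```text
t 0.15 p [ 0.2379 -0.5233  0.245 ] yaw -65.55 z [-4.e-04  7.e-04 -1.e+00] F [ 0.9 -0.1  0.2] w 0.999 j [ 1.1   0.71 -0.03  1.48  0.02  0.95 -0.08]
travel [-41.78 -57.14   4.53] rot [-5.0000e-02  3.0000e-02 -1.3615e+02]
```

Emit:
{"method": "drive_tool", "body": {"rows": [{"travel": [-41.8, -57.1, 4.5], "delta_rot": [0, 0, -136.2]}, {"travel": [-41.8, -57.1, 4.5], "delta_rot": [0, 0, -136.2]}, {"travel": [-41.8, -57.1, 4.5], "delta_rot": [0, 0, -136.2]}, {"travel": [-41.8, -57.1, 4.5], "delta_rot": [0, 0, -136.2]}, {"travel": [-41.8, -57.1, 4.5], "delta_rot": [0, 0, -136.2]}, {"travel": [-41.8, -57.1, 4.5], "delta_rot": [0, 0, -136.2]}, {"travel": [-41.8, -57.1, 4.5], "delta_rot": [0, 0, -136.2]}, {"travel": [-41.8, -57.1, 4.5], "delta_rot": [0, 0, -136.2]}, {"travel": [-41.8, -57.1, 4.5], "delta_rot": [0, 0, -136.2]}, {"travel": [-41.8, -57.1, 4.5], "delta_rot": [0, 0, -136.2]}], "hand": 1}}

```text
time: 1.15
ee_pos: [0.4832, -0.0865, 0.2135]
eef_rot: [0.0, 0.984, 0.18, -0.0]
contact_force: [1.1, -0.5, -0.4]
width: 0.997
```

```bash
python3 -c "
from go import *
st();go(.5852,.0936,.20,70.6)"
```

```text
t 1.15 p [ 0.4832 -0.0865  0.2135] yaw 20.74 z [-0.e+00 -1.e-04 -1.e+00] F [ 1.1 -0.5 -0.4] w 0.997 j [ 0.33  0.65 -0.38  1.82  0.34  0.74  0.12]
travel [ 15.92 -13.23   1.34] rot [  0.     0.   -49.86]
```

Emit:
{"method": "drive_tool", "body": {"rows": [{"travel": [15.9, -13.2, 1.3], "delta_rot": [0, 0, -49.8]}, {"travel": [15.9, -13.2, 1.3], "delta_rot": [0, 0, -49.8]}, {"travel": [15.9, -13.2, 1.3], "delta_rot": [0, 0, -49.8]}, {"travel": [15.9, -13.2, 1.3], "delta_rot": [0, 0, -49.8]}, {"travel": [15.9, -13.2, 1.3], "delta_rot": [0, 0, -49.8]}, {"travel": [15.9, -13.2, 1.3], "delta_rot": [0, 0, -49.8]}, {"travel": [15.9, -13.2, 1.3], "delta_rot": [0, 0, -49.8]}, {"travel": [15.9, -13.2, 1.3], "delta_rot": [0, 0, -49.8]}]}}

```text
time: 1.95
ee_pos: [0.5855, 0.0903, 0.2005]
eef_rot: [-0.0, 0.819, 0.573, -0.0]
contact_force: [0.3, -0.6, 0.4]
width: 1.0
```

```bash
python3 -c "
from go import *
st();cw=calibration('wrist');cv2.imwrite('pics/w1.png',grab_frame('wrist')[:,:,::-1]);print(cw['position'],cw['orientation'].tolist())
go(.5852,.0936,.022,70.6)"
```

```text
t 1.95 p [0.5855 0.0903 0.2005] yaw 69.95 z [-3.e-04 -0.e+00 -1.e+00] F [ 0.3 -0.6  0.4] w 1.0 j [ 0.07  0.84 -0.59  1.47  0.52  1.    0.57]
[0.51366153 0.11758995 0.32970743] [0.1237825155187354, 0.8100370288929603, 0.5665594106609811, 0.08676597758108341]
travel [ 0.3  -0.14 17.86] rot [-0.    0.01 -0.64]
```

View pics/w1.png

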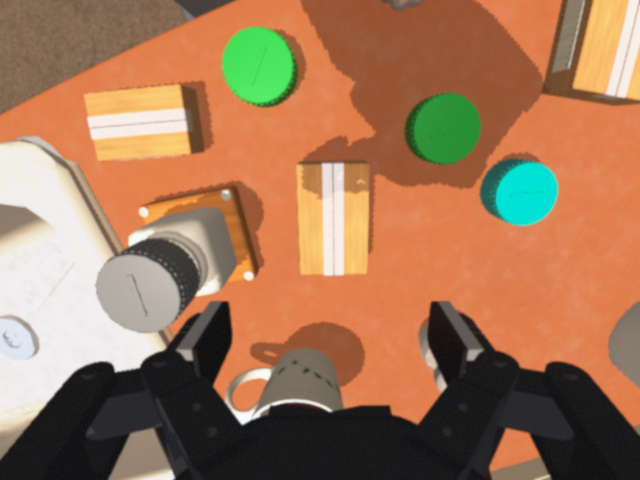

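```bash
python3 -c "
from go import *
st()
c=dict(calibration('wrist'));c['position']=np.array([0.51366153,0.11758995,0.32970743]);c['orientation']=np.array([0.1237825155187354, 0.8100370288929603, 0.5665594106609811, 0.08676597758108341])
P=plane(c,[(297,163),(368,163),(368,274.5),(300,274.5)],.04);print(P,P.mean(0))
go(.5852,.0936,.1,70.6)"
```

```text
t 2.0 p [0.5855 0.0903 0.2006] yaw 69.96 z [-1.e-04 -1.e-04 -1.e+00] F [-0.2 -0.7 -0.3] w 1.0 j [ 0.07  0.84 -0.59  1.47  0.52  1.    0.57]
[[0.5265247  0.08420797 0.04      ]
 [0.54682546 0.13984532 0.04      ]
 [0.6424733  0.10847011 0.04      ]
 [0.62098938 0.04968223 0.04      ]] [0.58420321 0.09555141 0.04      ]
travel [ 0.3  -0.14 10.06] rot [-0.    0.01 -0.64]
```

Emit:
{"method": "drive_tool", "body": {"rows": [{"travel": [0.4, -0.15, 4], "delta_rot": [0, 0, -0.6]}, {"travel": [0.4, -0.15, 8], "delta_rot": [0, 0, -0.6]}, {"travel": [0.4, -0.15, 12], "delta_rot": [0, 0, -0.6]}, {"travel": [0.4, -0.15, 14], "delta_rot": [0, 0, -0.6]}, {"travel": [0.4, -0.15, 15], "delta_rot": [0, 0, -0.6]}, {"travel": [0.4, -0.15, 15], "delta_rot": [0, 0, -0.6]}]}}

```text
time: 2.6
ee_pos: [0.5853, 0.0948, 0.0501]
eef_rot: [-0.0, 0.816, 0.579, -0.0]
contact_force: [0.3, -0.5, 0.4]
width: 0.998
```

```bash
python3 -c "
from go import *
st();go(.5848,.094,.022,70.6)"
```

```text
t 2.6 p [0.5853 0.0948 0.0501] yaw 70.71 z [-9.e-04 -3.e-04 -1.e+00] F [ 0.3 -0.5  0.4] w 0.998 j [ 0.02  1.04 -0.48  1.57  0.67  0.7   0.45]
travel [-0.09 -0.01  2.81] rot [-0.04  0.04  0.11]
```

Emit:
{"method": "drive_tool", "body": {"rows": [{"travel": [0, 0, 1.5], "delta_rot": [0, 0, 0]}, {"travel": [0, 0, 2.6], "delta_rot": [0, 0, 0]}, {"travel": [0, 0, 2.8], "delta_rot": [0, 0, 0]}, {"travel": [0, 0, 2.8], "delta_rot": [0, 0, 0]}]}}

```text
time: 3.0
ee_pos: [0.5855, 0.095, 0.0225]
eef_rot: [-0.0, 0.815, 0.579, -0.0]
contact_force: [-0.3, -0.8, 0.4]
width: 1.001
```

Emit:
{"method": "drive_tool", "body": {"rows": [{"travel": [0, 0, 0], "delta_rot": [0, 0, 0]}, {"travel": [0, 0, 0], "delta_rot": [0, 0, 0]}, {"travel": [0, 0, 0], "delta_rot": [0, 0, 0]}, {"travel": [0, 0, 0], "delta_rot": [0, 0, 0]}, {"travel": [0, 0, 0], "delta_rot": [0, 0, 0]}, {"travel": [0, 0, 0], "delta_rot": [0, 0, 0]}], "hand": -1}}

```text
time: 3.6
ee_pos: [0.5858, 0.095, 0.0233]
eef_rot: [0.0, 0.815, 0.579, 0.0]
contact_force: [-2.5, -0.9, 6.8]
width: 0.714
```

```bash
python3 -c "
from go import *
st();go(.5848,.094,.022,70.6);cv2.imwrite('pics/t1.png',grab_frame('top')[150:350,150:470,::-1])"
```

```text
t 3.6 p [0.5858 0.095  0.0233] yaw 70.79 z [ 8.e-04  1.e-04 -1.e+00] F [-2.5 -0.9  6.8] w 0.714 j [ 0.    1.08 -0.45  1.58  0.69  0.65  0.43]
travel [-0.13 -0.06  0.13] rot [ 0.04 -0.02  0.19]
```

View pics/t1.png

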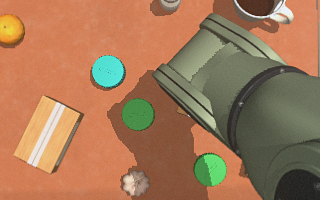

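Emit:
{"method": "drive_tool", "body": {"rows": [{"travel": [0, 0, -1], "delta_rot": [0, 0, 0]}, {"travel": [0, 0, -3], "delta_rot": [0, 0, 0]}, {"travel": [0, 0, -6], "delta_rot": [0, 0, 0]}, {"travel": [0, 0, -9], "delta_rot": [0, 0, 0]}, {"travel": [0, 0, -12], "delta_rot": [0, 0, 0]}, {"travel": [0, 0, -12], "delta_rot": [0, 0, 0]}, {"travel": [0, 0, -12], "delta_rot": [0, 0, 0]}]}}

```text
time: 4.35
ee_pos: [0.5855, 0.0948, 0.1431]
eef_rot: [0.0, 0.815, 0.579, 0.0]
contact_force: [-0.3, 0.2, -3.0]
width: 0.716
```

```bash
python3 -c "
from go import *
st();go(.5085,.3716,.14,63.65)"
```

```text
t 4.35 p [0.5855 0.0948 0.1431] yaw 70.79 z [ 8.e-04  0.e+00 -1.e+00] F [-0.3  0.2 -3. ] w 0.716 j [ 0.05  0.91 -0.56  1.53  0.58  0.88  0.53]
travel [ 23.6  -16.38   0.31] rot [ 0.04 -0.02  7.14]
```

Emit:
{"method": "drive_tool", "body": {"rows": [{"travel": [1.5, -1, 0], "delta_rot": [0, 0, 0.5]}, {"travel": [4, -3, 0], "delta_rot": [0, 0, 1]}, {"travel": [7, -5, 0], "delta_rot": [0, 0, 2]}, {"travel": [10, -7, 0], "delta_rot": [0, 0, 3]}, {"travel": [13, -9, 0], "delta_rot": [0, 0, 4]}, {"travel": [16, -11, 0.1], "delta_rot": [0, 0, 5]}, {"travel": [19, -13, 0.3], "delta_rot": [0, 0, 6]}, {"travel": [21.5, -14.8, 0.3], "delta_rot": [0, 0, 7.1]}, {"travel": [23, -16, 0.3], "delta_rot": [0, 0, 7.1]}, {"travel": [23.6, -16.4, 0.3], "delta_rot": [0, 0, 7.1]}]}}

```text
time: 5.35
ee_pos: [0.5066, 0.3736, 0.1385]
eef_rot: [-0.0, 0.849, 0.529, -0.001]
contact_force: [0.3, 0.5, -2.1]
width: 0.715
```

Emit:
{"method": "drive_tool", "body": {"rows": [{"travel": [0, 0, 0], "delta_rot": [0, 0, 0]}, {"travel": [0, 0, 0], "delta_rot": [0, 0, 0]}, {"travel": [0, 0, 0], "delta_rot": [0, 0, 0]}]}}

```text
time: 5.65
ee_pos: [0.5089, 0.3705, 0.1394]
eef_rot: [0.0, 0.85, 0.527, -0.0]
contact_force: [-0.0, 0.1, -3.1]
width: 0.716
```

```bash
python3 -c "
from go import *
st();cw=calibration('wrist');cv2.imwrite('pics/w2.png',grab_frame('wrist')[:,:,::-1]);print(cw['position'].tolist(),cw['orientation'].tolist())
go(.5085,.3716,.0683,63.65);cv2.imwrite('pics/s2.png',grab_frame('side')[150:450,200:500,::-1])"
```

```text
t 5.65 p [0.5089 0.3705 0.1394] yaw 63.61 z [ 0.e+00 -7.e-04 -1.e+00] F [-0.   0.1 -3.1] w 0.716 j [-0.47  0.95 -0.48  1.38  0.49  0.93  0.04]
[0.4404019376242421, 0.40560084395379226, 0.2686395688605363] [0.12878677123212484, 0.8400715565917553, 0.5208983964540722, 0.07974087993423383]
travel [ 0.07 -0.07  7.12] rot [ 0.01  0.03 -0.03]
```

View pics/w2.png

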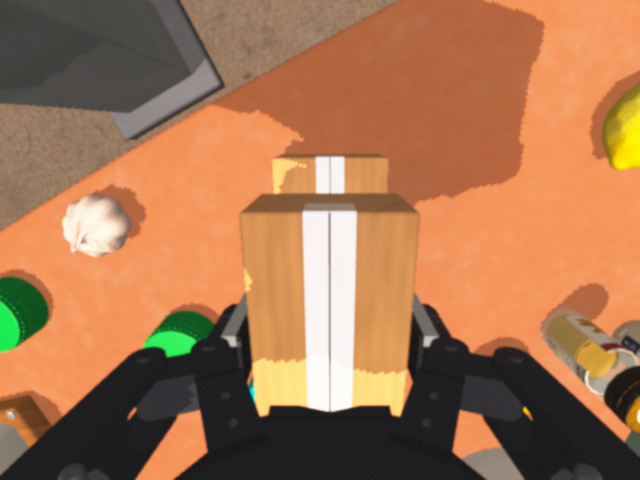

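View pics/s2.png

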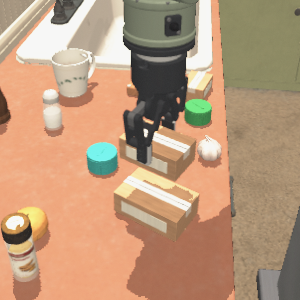

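```bash
python3 -c "
from go import *
c=dict(calibration('wrist'));c['position']=np.array([0.4404019376242421, 0.40560084395379226, 0.2686395688605363]);c['orientation']=np.array([0.12878677123212484, 0.8400715565917553, 0.5208983964540722, 0.07974087993423383])
s=get_state();Rt=RQ(s['eef_rot'])
for z,px in ((.156,[(246,211),(415,211)]),(.116,[(240,195),(418,195)]),(.045,[(273,155),(388,155)])):
  print(z,np.round(Rt.inv().apply(plane(c,px,z)-s['ee_pos'])*1000,1))
"
```

```text
0.156 [[-27.5 -51.5 -16.4]
 [ 29.7 -51.5 -16.4]]
0.116 [[-39.8 -50.   23.6]
 [ 40.8 -50.   23.6]]
0.045 [[-35.4 -63.4  94.6]
 [ 38.2 -63.4  94.6]]
```

```bash
python3 -c "
from go import *
c=dict(calibration('wrist'));c['position']=np.array([0.4404019376242421, 0.40560084395379226, 0.2686395688605363]);c['orientation']=np.array([0.12878677123212484, 0.8400715565917553, 0.5208983964540722, 0.07974087993423383])
s=get_state();Rt=RQ(s['eef_rot'])
for y in (-.05,.05):
 for z in (.0233-.04,.0233):
  print(y,z,proj(c,Rt.apply([[-.031,y,z],[.031,y,z]])+s['ee_pos']))
print(proj(c,Rt.apply([[-.038,-.06,.0944],[.038,-.06,.0944]])+s['ee_pos']))
"
```

```text
-0.05 -0.0167 [[235.96564554 215.63818338]
 [418.75003126 215.53110623]]
-0.05 0.0233 [[259.13615033 195.11075615]
 [396.57881529 195.0267562 ]]
0.05 -0.0167 [[256.74619174 440.06563799]
 [399.11549943 440.04731677]]
0.05 0.0233 [[271.17390356 378.27948254]
 [385.26418646 378.2446893 ]]
[[269.1934135  160.52191052]
 [387.42011543 160.4463972 ]]
```

Emit:
{"method": "drive_tool", "body": {"rows": [{"travel": [0.05, -0.17, 2], "delta_rot": [0, 0, 0]}, {"travel": [0.05, -0.17, 4], "delta_rot": [0, 0, 0]}, {"travel": [0.05, -0.17, 5.5], "delta_rot": [0, 0, 0]}, {"travel": [0.05, -0.17, 6.5], "delta_rot": [0, 0, 0]}, {"travel": [0.05, -0.17, 6.8], "delta_rot": [0, 0, 0]}, {"travel": [0.05, -0.17, 6.8], "delta_rot": [0, 0, 0]}, {"travel": [0.05, -0.17, 6.8], "delta_rot": [0, 0, 0]}]}}

```text
time: 6.45
ee_pos: [0.5072, 0.3732, 0.0723]
eef_rot: [-0.0, 0.849, 0.528, 0.0]
contact_force: [-0.3, 0.5, -2.7]
width: 0.715
```

Emit:
{"method": "drive_tool", "body": {"rows": [{"travel": [0, 0, 0.15], "delta_rot": [0, 0, 0]}, {"travel": [0, 0, 0.3], "delta_rot": [0, 0, 0]}, {"travel": [0, 0, 0.3], "delta_rot": [0, 0, 0]}]}}

```text
time: 6.75
ee_pos: [0.5069, 0.373, 0.0686]
eef_rot: [-0.0, 0.849, 0.528, -0.0]
contact_force: [0.0, -1.1, -3.1]
width: 0.717
```

Emit:
{"method": "drive_tool", "body": {"rows": [{"travel": [0, 0, 0.08], "delta_rot": [0, 0, 0]}, {"travel": [0, 0, 0.08], "delta_rot": [0, 0, 0]}]}}

```text
time: 6.95
ee_pos: [0.507, 0.3731, 0.0683]
eef_rot: [-0.0, 0.849, 0.528, 0.0]
contact_force: [-1.8, -1.6, 6.3]
width: 0.712
```

Contact. Release and retreat.

Emit:
{"method": "drive_tool", "body": {"rows": [{"travel": [0, 0, 0], "delta_rot": [0, 0, 0]}, {"travel": [0, 0, 0], "delta_rot": [0, 0, 0]}, {"travel": [0, 0, 0], "delta_rot": [0, 0, 0]}, {"travel": [0, 0, 0], "delta_rot": [0, 0, 0]}, {"travel": [0, 0, 0], "delta_rot": [0, 0, 0]}], "hand": 1}}

```text
time: 7.45
ee_pos: [0.507, 0.373, 0.0678]
eef_rot: [-0.0, 0.849, 0.528, 0.0]
contact_force: [-0.3, -0.6, -1.0]
width: 0.999
```

Emit:
{"method": "drive_tool", "body": {"rows": [{"travel": [0, 0, -1], "delta_rot": [0, 0, 0]}, {"travel": [0, 0, -3], "delta_rot": [0, 0, 0]}, {"travel": [0, 0, -7], "delta_rot": [0, 0, 0]}, {"travel": [0, 0, -11], "delta_rot": [0, 0, 0]}, {"travel": [0, 0, -13], "delta_rot": [0, 0, 0]}, {"travel": [0, 0, -13], "delta_rot": [0, 0, 0]}]}}

```text
time: 8.05
ee_pos: [0.5076, 0.3738, 0.2015]
eef_rot: [-0.0, 0.849, 0.528, 0.002]
contact_force: [-0.3, -0.1, -1.0]
width: 1.001
```

```bash
python3 -c "
from go import *
st();go(.451,-.0315,.20,-16.8)"
```

```text
t 8.05 p [0.5076 0.3738 0.2015] yaw 63.69 z [ 0.0036  0.0032 -1.    ] F [-0.3 -0.1 -1. ] w 1.001 j [-0.46  0.88 -0.51  1.32  0.45  1.05  0.08]
travel [-38.84  12.89  -0.  ] rot [-0.1  -0.29 80.49]
```

Emit:
{"method": "drive_tool", "body": {"rows": [{"travel": [-38.8, 12.9, -1], "delta_rot": [0, 0, 80.5]}, {"travel": [-38.8, 12.9, -1], "delta_rot": [0, 0, 80.5]}, {"travel": [-38.8, 12.9, -1], "delta_rot": [0, 0, 80.5]}, {"travel": [-38.8, 12.9, -1], "delta_rot": [0, 0, 80.5]}, {"travel": [-38.8, 12.9, -1], "delta_rot": [0, 0, 80.5]}, {"travel": [-38.8, 12.9, -1], "delta_rot": [0, 0, 80.5]}, {"travel": [-38.8, 12.9, -1], "delta_rot": [0, 0, 80.5]}, {"travel": [-38.8, 12.9, -1], "delta_rot": [0, 0, 80.5]}, {"travel": [-38.8, 12.9, -1], "delta_rot": [0, 0, 80.5]}, {"travel": [-38.8, 12.9, -1], "delta_rot": [0, 0, 80.5]}]}}

```text
time: 9.05
ee_pos: [0.4502, -0.0341, 0.2079]
eef_rot: [0.0, 0.989, -0.151, -0.0]
contact_force: [0.2, 0.6, -0.7]
width: 0.996
```

```bash
python3 -c "
from go import *
st();go(.451,-.0315,.20,-16.8)"
```

```text
t 9.05 p [ 0.4502 -0.0341  0.2079] yaw -17.35 z [-1.e-04 -5.e-04 -1.e+00] F [ 0.2  0.6 -0.7] w 0.996 j [ 0.11  0.59 -0.17  1.96  0.17  0.6  -0.48]
travel [-0.   -0.27  0.79] rot [ 0.03 -0.   -0.55]
```

Emit:
{"method": "drive_tool", "body": {"rows": [{"travel": [0, 0, 1], "delta_rot": [0, 0, 0]}, {"travel": [0, 0, 1], "delta_rot": [0, 0, 0]}, {"travel": [0, 0, 1], "delta_rot": [0, 0, 0]}]}}

```text
time: 9.35
ee_pos: [0.4505, -0.0319, 0.1979]
eef_rot: [-0.0, 0.989, -0.146, -0.0]
contact_force: [0.3, 0.5, -0.3]
width: 1.003
```

```bash
python3 -c "
from seg import *
from go import *
st();go(.451,-.0315,.022,-16.8)
im=grab_frame('top')[:,:,::-1].copy();c=calibration('top')
cv2.imwrite('pics/t2.png',im[150:350,150:470]);cv2.imwrite('pics/z5.png',cv2.resize(im[230:340,150:260],(600,600),interpolation=cv2.INTER_CUBIC))
cw=calibration('wrist');cv2.imwrite('pics/w3.png',grab_frame('wrist')[:,:,::-1]);print(cw['position'].tolist(),cw['orientation'].tolist())
"
```

```text
t 9.35 p [ 0.4505 -0.0319  0.1979] yaw -16.77 z [-5.e-04  2.e-04 -1.e+00] F [ 0.3  0.5 -0.3] w 1.003 j [ 0.1   0.61 -0.17  1.98  0.18  0.57 -0.48]
travel [ 0.05 -0.05 17.59] rot [-0.    0.03  0.03]
[0.47278872070397615, 0.04239642748344529, 0.327242788262177] [0.1495211662388283, 0.9779225320845569, -0.14427733035173312, -0.022248461395929085]
```

View pics/z5.png

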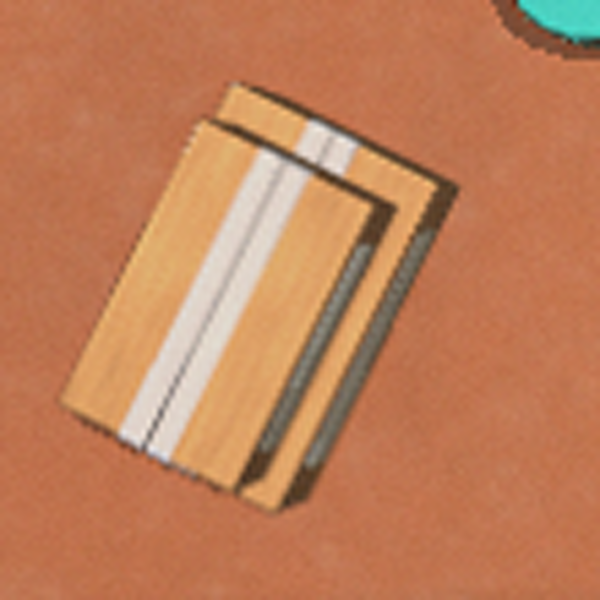

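View pics/w3.png

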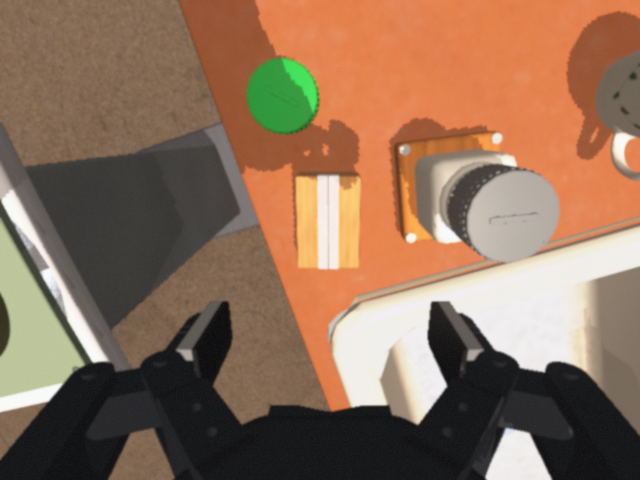

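```bash
python3 -c "
from go import *
c=calibration('top')
f=lambda p:(np.array(p)+.5)*110/600-.5+[150,230]
M=plane(c,[f(p) for p in [(202,120),(375,203),(240,490),(62,402)]],.085)[:,:2]
L=plane(c,[f(p) for p in [(235,84),(440,183),(281,513)]],.045)[:,:2]
print('M',M,M.mean(0),(M[0]+M[2])/2,(M[1]+M[3])/2,np.degrees(np.arctan2(*(M[0]-M[3])[::-1])),np.degrees(np.arctan2(*(M[1]-M[2])[::-1])),[np.linalg.norm(M[i]-M[i-1]) for i in range(4)])
print('L',(L[0]+L[2])/2,np.degrees(np.arctan2(*(L[1]-L[2])[::-1])),np.linalg.norm(L[0]-L[1]),np.linalg.norm(L[1]-L[2]))
c=dict(calibration('wrist'));c['position']=np.array([0.47278872070397615, 0.04239642748344529, 0.327242788262177]);c['orientation']=np.array([0.1495211662388283, 0.9779225320845569, -0.14427733035173312, -0.022248461395929085])
P=plane(c,[(296,174.5),(358.5,174.5),(358,268),(299,268)],.036);print(P,P.mean(0))
"
```

```text
M [[0.5642369  0.37812167]
 [0.53838715 0.32332073]
 [0.44931085 0.3650292 ]
 [0.4762488  0.42157773]] [0.50704593 0.37201233] [0.50677388 0.37157543] [0.50731798 0.37244923] -26.28410654047891 -25.09054551535463 [np.float64(0.09813426697473826), np.float64(0.060591678704145814), np.float64(0.09835742706952533), np.float64(0.06263696274722079)]
L [0.5082013  0.37008099] -25.629203851890505 0.07508536155848144 0.11871920853041443
[[ 0.43601439  0.0187783   0.036     ]
 [ 0.48664617  0.00349761  0.036     ]
 [ 0.46367552 -0.0784137   0.036     ]
 [ 0.41174581 -0.06275674  0.036     ]] [ 0.44952047 -0.02972363  0.036     ]
```

Emit:
{"method": "drive_tool", "body": {"rows": [{"travel": [0.05, -0.08, 4], "delta_rot": [0, 0, 0]}, {"travel": [0.05, -0.08, 8], "delta_rot": [0, 0, 0]}, {"travel": [0.05, -0.08, 12], "delta_rot": [0, 0, 0]}, {"travel": [0.05, -0.08, 14.5], "delta_rot": [0, 0, 0]}, {"travel": [0.05, -0.08, 16], "delta_rot": [0, 0, 0]}, {"travel": [0.05, -0.08, 17], "delta_rot": [0, 0, 0]}, {"travel": [0.05, -0.08, 17.6], "delta_rot": [0, 0, 0]}, {"travel": [0.05, -0.08, 17.6], "delta_rot": [0, 0, 0]}, {"travel": [0.05, -0.08, 17.6], "delta_rot": [0, 0, 0]}], "hand": 0.75}}

```text
time: 10.35
ee_pos: [0.4516, -0.0314, 0.0224]
eef_rot: [-0.0, 0.989, -0.146, 0.0]
contact_force: [-0.3, 0.1, 0.9]
width: 0.876
```

Emit:
{"method": "drive_tool", "body": {"rows": [{"travel": [0, 0, 0], "delta_rot": [0, 0, 0]}, {"travel": [0, 0, 0], "delta_rot": [0, 0, 0]}, {"travel": [0, 0, 0], "delta_rot": [0, 0, 0]}, {"travel": [0, 0, 0], "delta_rot": [0, 0, 0]}, {"travel": [0, 0, 0], "delta_rot": [0, 0, 0]}, {"travel": [0, 0, 0], "delta_rot": [0, 0, 0]}], "hand": -1}}

```text
time: 10.95
ee_pos: [0.4516, -0.0314, 0.0226]
eef_rot: [-0.0, 0.989, -0.146, 0.0]
contact_force: [-1.2, -0.5, 12.9]
width: 0.646
```

```bash
python3 -c "
from go import *
st()"
```

```text
t 10.95 p [ 0.4516 -0.0314  0.0226] yaw -16.81 z [ 9.e-04  0.e+00 -1.e+00] F [-1.2 -0.5 12.9] w 0.646 j [ 0.01  0.97 -0.02  2.1   0.26  0.08 -0.56]
```

Emit:
{"method": "drive_tool", "body": {"rows": [{"travel": [0, 0, -1], "delta_rot": [0, 0, 0]}, {"travel": [0, 0, -3], "delta_rot": [0, 0, 0]}, {"travel": [0, 0, -6], "delta_rot": [0, 0, 0]}, {"travel": [0, 0, -9], "delta_rot": [0, 0, 0]}, {"travel": [0, 0, -12], "delta_rot": [0, 0, 0]}, {"travel": [0, 0, -15], "delta_rot": [0, 0, 0]}, {"travel": [0, 0, -17], "delta_rot": [0, 0, 0]}, {"travel": [0, 0, -17], "delta_rot": [0, 0, 0]}, {"travel": [0, 0, -17], "delta_rot": [0, 0, 0]}]}}

```text
time: 11.85
ee_pos: [0.4513, -0.0315, 0.1921]
eef_rot: [-0.0, 0.989, -0.146, 0.0]
contact_force: [-0.8, -0.0, -2.5]
width: 0.644
```

```bash
python3 -c "
from go import *
st();go(.507,.372,.18,64)"
```

```text
t 11.85 p [ 0.4513 -0.0315  0.1921] yaw -16.81 z [ 7.e-04 -1.e-04 -1.e+00] F [-0.8 -0.  -2.5] w 0.644 j [ 0.1   0.62 -0.18  1.98  0.2   0.55 -0.5 ]
travel [ -6.34 -40.24   1.21] rot [ 2.000e-02 -4.000e-02 -8.081e+01]
```

Emit:
{"method": "drive_tool", "body": {"rows": [{"travel": [-0.3, -2, 0], "delta_rot": [0, 0, -4]}, {"travel": [-1, -5, 0], "delta_rot": [0, 0, -11]}, {"travel": [-1.5, -9, 0], "delta_rot": [0, 0, -19]}, {"travel": [-2, -13, 0], "delta_rot": [0, 0, -27]}, {"travel": [-2.7, -17, 0], "delta_rot": [0, 0, -35]}, {"travel": [-3.3, -21, 0], "delta_rot": [0, 0, -43]}, {"travel": [-4, -25, 0], "delta_rot": [0, 0, -51]}, {"travel": [-4.6, -29, 0], "delta_rot": [0, 0, -59]}, {"travel": [-5.2, -33, 0.5], "delta_rot": [0, 0, -67]}, {"travel": [-5.8, -37, 1.2], "delta_rot": [0, 0, -74]}]}}

```text
time: 12.85
ee_pos: [0.5026, 0.341, 0.1787]
eef_rot: [0.0, 0.877, 0.481, -0.001]
contact_force: [-0.0, -0.1, -1.7]
width: 0.642
```

```bash
python3 -c "
from go import *
st();go(.507,.372,.18,64)"
```

```text
t 12.85 p [0.5026 0.341  0.1787] yaw 57.51 z [-1.e-03 -7.e-04 -1.e+00] F [-0.  -0.1 -1.7] w 0.642 j [-0.42  0.87 -0.5   1.43  0.46  0.96 -0.03]
travel [ 2.85 -1.29 -0.13] rot [-0.03  0.06 -6.49]
```

Emit:
{"method": "drive_tool", "body": {"rows": [{"travel": [1.5, -0.7, 0], "delta_rot": [0, 0, -3.5]}, {"travel": [2.5, -1.1, 0], "delta_rot": [0, 0, -6]}, {"travel": [2.8, -1.3, 0], "delta_rot": [0, 0, -6.5]}, {"travel": [2.8, -1.3, 0], "delta_rot": [0, 0, -6.5]}, {"travel": [2.8, -1.3, 0], "delta_rot": [0, 0, -6.5]}]}}

```text
time: 13.35
ee_pos: [0.507, 0.3694, 0.1795]
eef_rot: [0.0, 0.85, 0.527, -0.0]
contact_force: [0.0, 0.3, -0.8]
width: 0.645
```

```bash
python3 -c "
from go import *
st();cw=calibration('wrist');cv2.imwrite('pics/w4.png',grab_frame('wrist')[:,:,::-1])
go(.507,.372,.1076,64)
s=get_state();Rt=RQ(s['eef_rot'])
p=lambda P:np.round(proj(cw,Rt.apply(P)+s['ee_pos']),1).tolist()
print('small top',p([[-.028,-.042,-.0134],[.028,-.042,-.0134]]),'bot',p([[-.028,-.042,.0226],[.028,-.042,.0226]]))
z=s['ee_pos'][2]-.085
print('med top',p([[-.031,-.05,z],[.031,-.05,z]]),'large',p([[-.038,-.06,z+.04],[.038,-.06,z+.04]]))
"
```

```text
t 13.35 p [0.507  0.3694 0.1795] yaw 63.61 z [-3.e-04 -7.e-04 -1.e+00] F [ 0.   0.3 -0.8] w 0.645 j [-0.45  0.9  -0.52  1.35  0.48  1.02  0.05]
travel [ 0.23 -0.13  7.21] rot [ 0.01  0.03 -0.39]
small top [[248.0, 236.7], [405.6, 236.6]] bot [[265.9, 213.8], [388.8, 213.7]]
med top [[280.4, 176.8], [375.5, 176.8]] large [[277.9, 157.1], [378.4, 157.1]]
```

View pics/w4.png

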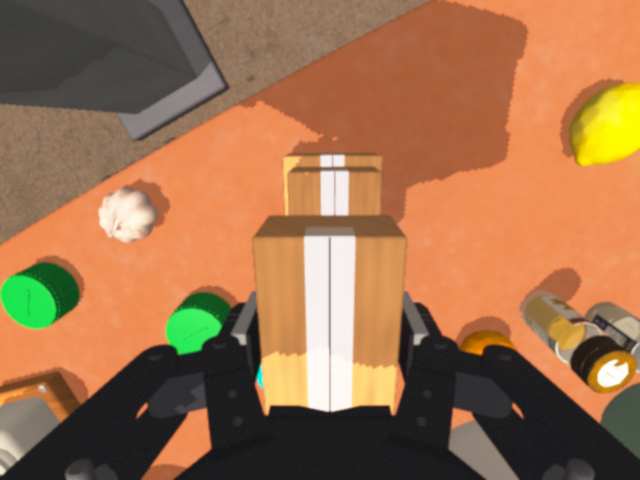

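Emit:
{"method": "drive_tool", "body": {"rows": [{"travel": [0.25, -0.15, 2], "delta_rot": [0, 0, -0.2]}, {"travel": [0.25, -0.15, 4], "delta_rot": [0, 0, -0.2]}, {"travel": [0.25, -0.15, 5.5], "delta_rot": [0, 0, -0.2]}, {"travel": [0.25, -0.15, 6.3], "delta_rot": [0, 0, -0.2]}, {"travel": [0.25, -0.15, 6.6], "delta_rot": [0, 0, -0.2]}, {"travel": [0.25, -0.15, 6.6], "delta_rot": [0, 0, -0.2]}, {"travel": [0.25, -0.15, 6.6], "delta_rot": [0, 0, -0.2]}]}}

```text
time: 14.1
ee_pos: [0.5071, 0.3733, 0.1145]
eef_rot: [-0.0, 0.849, 0.529, 0.0]
contact_force: [0.5, 0.5, -0.8]
width: 0.643
```

```bash
python3 -c "
from go import *
st();cw=calibration('wrist');cv2.imwrite('pics/w5.png',grab_frame('wrist')[:,:,::-1])
go(.507,.373,.1076,64)
s=get_state();Rt=RQ(s['eef_rot'])
p=lambda P:np.round(proj(cw,Rt.apply(P)+s['ee_pos']),1).tolist()
print('small top',p([[-.028,-.042,-.0134],[.028,-.042,-.0134]]),'bot',p([[-.028,-.042,.0226],[.028,-.042,.0226]]))
z=s['ee_pos'][2]-.085
print('med top',p([[-.031,-.05,z],[.031,-.05,z]]),'large',p([[-.038,-.06,z+.04],[.038,-.06,z+.04]]))
"
```

```text
t 14.1 p [0.5071 0.3733 0.1145] yaw 63.88 z [ 7.e-04  7.e-04 -1.e+00] F [ 0.5  0.5 -0.8] w 0.643 j [-0.47  0.99 -0.49  1.4   0.53  0.89  0.01]
travel [-0.03  0.    0.69] rot [ 0.02 -0.05 -0.11]
small top [[248.0, 236.3], [405.4, 236.3]] bot [[265.9, 213.5], [388.6, 213.5]]
med top [[261.2, 193.6], [393.4, 193.5]] large [[261.4, 164.5], [393.9, 164.5]]
```

View pics/w5.png

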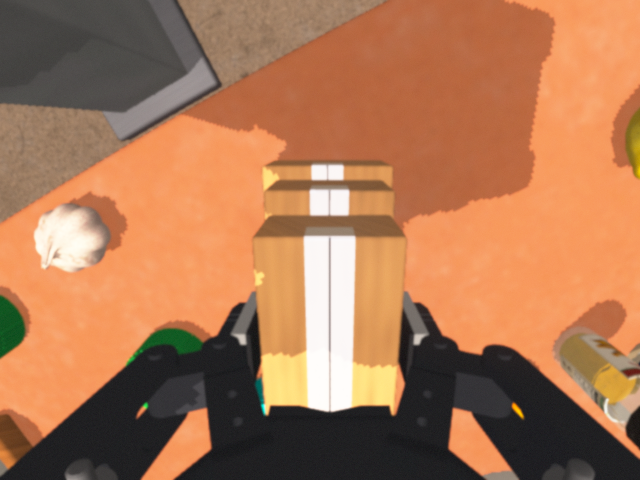

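Emit:
{"method": "drive_tool", "body": {"rows": [{"travel": [0, -0.1, 0.3], "delta_rot": [0, 0, 0]}, {"travel": [0, -0.1, 0.5], "delta_rot": [0, 0, 0]}, {"travel": [0, -0.1, 0.65], "delta_rot": [0, 0, 0]}, {"travel": [0, -0.1, 0.65], "delta_rot": [0, 0, 0]}]}}

```text
time: 14.55
ee_pos: [0.5059, 0.3736, 0.1077]
eef_rot: [-0.0, 0.849, 0.529, 0.0]
contact_force: [-2.3, -1.3, 5.8]
width: 0.641
```

Emit:
{"method": "drive_tool", "body": {"rows": [{"travel": [0, 0, 0.05], "delta_rot": [0, 0, 0]}, {"travel": [0, 0, 0.1], "delta_rot": [0, 0, 0]}]}}

```text
time: 14.75
ee_pos: [0.5059, 0.3736, 0.1076]
eef_rot: [0.0, 0.849, 0.529, 0.0]
contact_force: [-7.4, -7.3, 29.3]
width: 0.64
```

Emit:
{"method": "drive_tool", "body": {"rows": [{"travel": [0, 0, -0.1], "delta_rot": [0, 0, 0]}, {"travel": [0, 0, -0.1], "delta_rot": [0, 0, 0]}]}}

```text
time: 14.95
ee_pos: [0.506, 0.3736, 0.1076]
eef_rot: [-0.0, 0.849, 0.529, 0.0]
contact_force: [-1.5, -1.1, 7.4]
width: 0.643
```

Emit:
{"method": "drive_tool", "body": {"rows": [{"travel": [0, 0, 0], "delta_rot": [0, 0, 0]}, {"travel": [0, 0, 0], "delta_rot": [0, 0, 0]}, {"travel": [0, 0, 0], "delta_rot": [0, 0, 0]}, {"travel": [0, 0, 0], "delta_rot": [0, 0, 0]}, {"travel": [0, 0, 0], "delta_rot": [0, 0, 0]}], "hand": 1}}

```text
time: 15.45
ee_pos: [0.5059, 0.3735, 0.1073]
eef_rot: [-0.0, 0.849, 0.529, -0.0]
contact_force: [-0.1, -0.5, 0.1]
width: 1.001
```

Emit:
{"method": "drive_tool", "body": {"rows": [{"travel": [0, 0, -1], "delta_rot": [0, 0, 0]}, {"travel": [0, 0, -3], "delta_rot": [0, 0, 0]}, {"travel": [0, 0, -6], "delta_rot": [0, 0, 0]}, {"travel": [0, 0, -9], "delta_rot": [0, 0, 0]}, {"travel": [0, 0, -12], "delta_rot": [0, 0, 0]}, {"travel": [0, 0, -12], "delta_rot": [0, 0, 0]}]}}

```text
time: 16.05
ee_pos: [0.5066, 0.3745, 0.2318]
eef_rot: [-0.001, 0.849, 0.529, 0.003]
contact_force: [0.6, 0.3, -0.5]
width: 0.999
```

```bash
python3 -c "
from go import *
st()
for a in (-98,-8,172,82): go(.565,-.0355,.24,a)"
```

```text
t 16.05 p [0.5066 0.3745 0.2318] yaw 63.88 z [ 0.0042  0.0041 -1.    ] F [ 0.6  0.3 -0.5] w 0.999 j [-0.45  0.85 -0.54  1.28  0.44  1.13  0.08]
travel [-34.24  23.29  -0.97] rot [ -0.42  -0.23 161.88]
travel [-34.24  23.29  -0.97] rot [-0.1  -0.34 71.88]
travel [-34.24  23.29  -0.97] rot [   0.38   -0.11 -108.12]
travel [-34.24  23.29  -0.97] rot [  0.16  -0.3  -18.12]
```

Emit:
{"method": "drive_tool", "body": {"rows": [{"travel": [-34.2, 23.3, -1], "delta_rot": [0, 0, 98.9]}, {"travel": [-34.2, 23.3, -1], "delta_rot": [0, 0, 98.9]}, {"travel": [-34.2, 23.3, -1], "delta_rot": [0, 0, 98.9]}, {"travel": [-34.2, 23.3, -1], "delta_rot": [0, 0, 98.9]}, {"travel": [-34.2, 23.3, -1], "delta_rot": [0, 0, 98.9]}, {"travel": [-34.2, 23.3, -1], "delta_rot": [0, 0, 98.9]}, {"travel": [-34.2, 23.3, -1], "delta_rot": [0, 0, 98.9]}, {"travel": [-34.2, 23.3, -1], "delta_rot": [0, 0, 98.9]}, {"travel": [-34.2, 23.3, -1], "delta_rot": [0, 0, 98.9]}, {"travel": [-34.2, 23.3, -1], "delta_rot": [0, 0, 98.9]}]}}

```text
time: 17.05
ee_pos: [0.5646, -0.0392, 0.2373]
eef_rot: [0.0, 0.981, -0.196, 0.0]
contact_force: [0.3, 1.5, 0.1]
width: 0.998
```

```bash
python3 -c "
from go import *
st()
go(.565,-.0355,.24,-35)"
```

```text
t 17.05 p [ 0.5646 -0.0392  0.2373] yaw -22.63 z [-0.e+00 -8.e-04 -1.e+00] F [0.3 1.5 0.1] w 0.998 j [ 0.11  0.7  -0.18  1.53  0.15  0.92 -0.52]
travel [-0.11 -0.35 -0.27] rot [ 0.04 -0.02 12.37]
```

Emit:
{"method": "drive_tool", "body": {"rows": [{"travel": [-0.1, -0.1, 0], "delta_rot": [0, 0, 8]}, {"travel": [-0.1, -0.1, 0], "delta_rot": [0, 0, 12.4]}, {"travel": [-0.1, -0.1, 0], "delta_rot": [0, 0, 12.4]}, {"travel": [-0.1, -0.1, 0], "delta_rot": [0, 0, 12.4]}]}}

```text
time: 17.45
ee_pos: [0.5641, -0.0347, 0.2373]
eef_rot: [-0.0, 0.956, -0.295, -0.0]
contact_force: [0.2, 0.5, 0.3]
width: 0.998
```

```bash
python3 -c "
from go import *
st()
go(.565,-.0355,.117,-35)
cw=calibration('wrist');cv2.imwrite('pics/w6.png',grab_frame('wrist')[:,:,::-1])
print(cw['position'].tolist(),cw['orientation'].tolist())
im=grab_frame('top')[:,:,::-1].copy()
cv2.imwrite('pics/z6.png',cv2.resize(im[230:340,150:260],(600,600),interpolation=cv2.INTER_CUBIC))
"
```

```text
t 17.45 p [ 0.5641 -0.0347  0.2373] yaw -34.29 z [-1.e-04  1.e-04 -1.e+00] F [0.2 0.5 0.3] w 0.998 j [ 0.07  0.7  -0.12  1.53  0.1   0.91 -0.68]
travel [1.200e-01 1.000e-02 1.203e+01] rot [-0.    0.01  0.71]
[0.6072228116581901, 0.029546998926770165, 0.36654960312824886] [0.1444569104624382, 0.944566756402556, -0.29140412203948335, -0.04482723923240543]
```

View pics/w6.png

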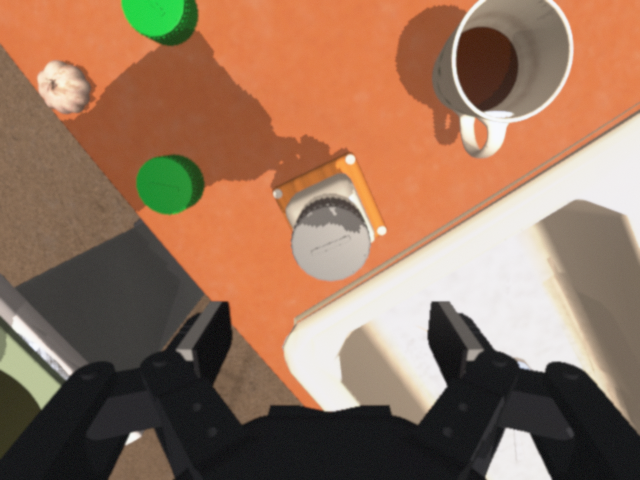

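View pics/z6.png

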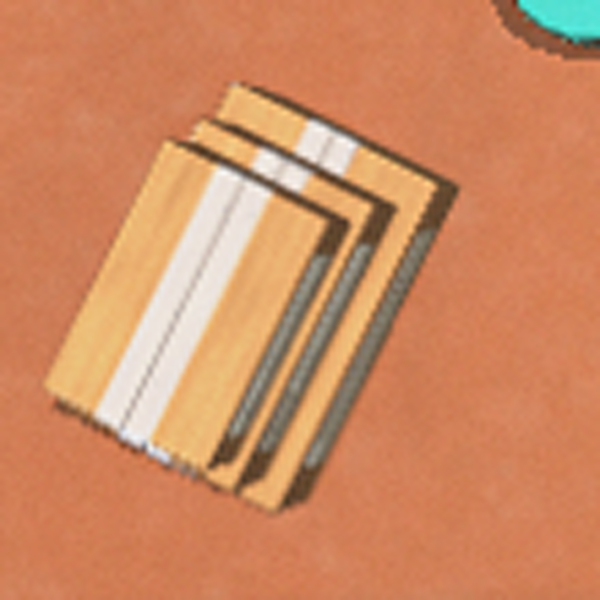

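```bash
python3 -c "
from go import *
c=calibration('top')
f=lambda p:(np.array(p)+.5)*110/600-.5+[150,230]
M=plane(c,[f(p) for p in [(170,142),(335,220),(210,467),(45,389)]],.121)[:,:2]
print(M.mean(0),np.degrees(np.arctan2(*(M[0]-M[3])[::-1])),[np.linalg.norm(M[i]-M[i-1]) for i in range(4)])
c=dict(calibration('wrist'));c['position']=np.array([0.6072228116581901, 0.029546998926770165, 0.36654960312824886]);c['orientation']=np.array([0.1444569104624382, 0.944566756402556, -0.29140412203948335, -0.04482723923240543])
P=plane(c,[(292,242),(370,242),(331,280.5)],.132);print(P)
s=get_state();Rt=RQ(s['eef_rot']);print(Rt.inv().apply(P-s['ee_pos'])*1000)
print('bar',(lambda b:np.degrees(np.arctan2(*(b[1]-b[0])[[1,0]])))(plane(c,[(312,248),(352,235)],.133)))
"
```

```text
[0.50747257 0.3713924 ] -26.742791935890203 [np.float64(0.08275938677606735), np.float64(0.055312471965144536), np.float64(0.08236731304968149), np.float64(0.05529671613135042)]
[[ 0.54247141 -0.01720486  0.132     ]
 [ 0.58904128 -0.04895605  0.132     ]
 [ 0.5487255  -0.05812637  0.132     ]]
[[-27.79017731  -2.35394019 105.30117225]
 [ 28.5737176   -2.39595053 105.29307919]
 [  0.45184081  27.91273962 105.29318812]]
bar -15.439434937276232
```

Emit:
{"method": "drive_tool", "body": {"rows": [{"travel": [0.05, -0.05, 3], "delta_rot": [0, 0, 0.5]}, {"travel": [0.05, -0.05, 6], "delta_rot": [0, 0, 0.5]}, {"travel": [0.05, -0.05, 8.5], "delta_rot": [0, 0, 0.5]}, {"travel": [0.05, -0.05, 10.5], "delta_rot": [0, 0, 0.5]}, {"travel": [0.05, -0.05, 11.5], "delta_rot": [0, 0, 0.5]}, {"travel": [0.05, -0.05, 12.2], "delta_rot": [0, 0, 0.5]}, {"travel": [0.05, -0.05, 12.2], "delta_rot": [0, 0, 0.5]}, {"travel": [0.05, -0.05, 12.2], "delta_rot": [0, 0, 0.5]}]}}

```text
time: 18.35
ee_pos: [0.5651, -0.0347, 0.116]
eef_rot: [-0.0, 0.954, -0.3, 0.0]
contact_force: [0.6, 0.2, -1.1]
width: 0.999
```

```bash
python3 -c "
from go import *
st()
cw=calibration('wrist');cv2.imwrite('pics/w7.png',grab_frame('wrist')[:,:,::-1])
cv2.imwrite('pics/s7.png',cv2.resize(grab_frame('side')[100:280,260:460,::-1],(660,594)))
"
```

```text
t 18.35 p [ 0.5651 -0.0347  0.116 ] yaw -34.93 z [ 9.e-04  1.e-04 -1.e+00] F [ 0.6  0.2 -1.1] w 0.999 j [ 0.05  0.87 -0.1   1.66  0.13  0.62 -0.72]
```

View pics/w7.png

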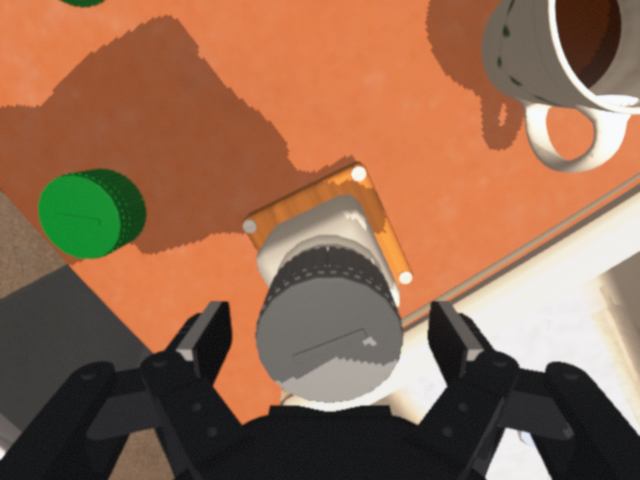

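View pics/s7.png

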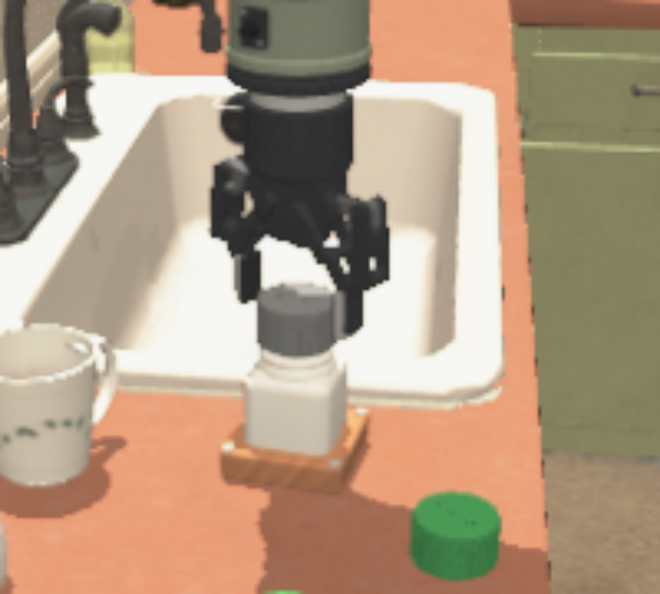

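Emit:
{"method": "drive_tool", "body": {"rows": [{"travel": [0, 0, 0], "delta_rot": [0, 0, 0]}, {"travel": [0, 0, 0], "delta_rot": [0, 0, 0]}, {"travel": [0, 0, 0], "delta_rot": [0, 0, 0]}, {"travel": [0, 0, 0], "delta_rot": [0, 0, 0]}, {"travel": [0, 0, 0], "delta_rot": [0, 0, 0]}, {"travel": [0, 0, 0], "delta_rot": [0, 0, 0]}], "hand": -1}}

```text
time: 19.05
ee_pos: [0.5648, -0.0346, 0.1155]
eef_rot: [-0.0, 0.954, -0.3, -0.0]
contact_force: [-1.9, 0.7, 5.1]
width: 0.659
```

```bash
python3 -c "
from go import *
st()
cw=calibration('wrist');cv2.imwrite('pics/w8.png',grab_frame('wrist')[:,:,::-1])
cv2.imwrite('pics/s8.png',cv2.resize(grab_frame('side')[170:230,310:390,::-1],(800,600)))
"
```

```text
t 19.05 p [ 0.5648 -0.0346  0.1155] yaw -34.95 z [ 0.e+00  2.e-04 -1.e+00] F [-1.9  0.7  5.1] w 0.659 j [ 0.05  0.87 -0.1   1.66  0.13  0.62 -0.72]
```

View pics/w8.png

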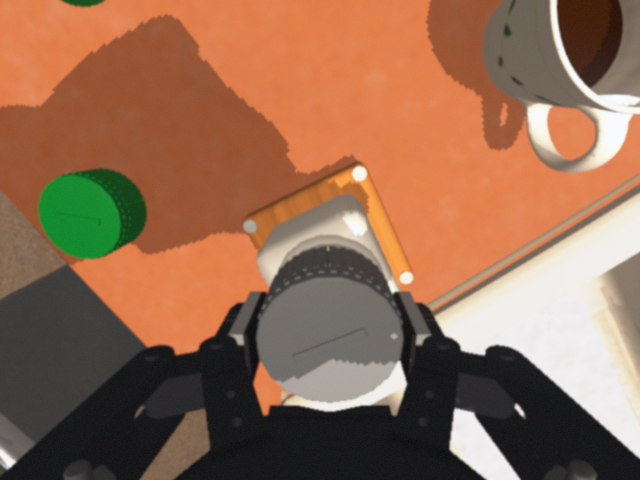

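View pics/s8.png

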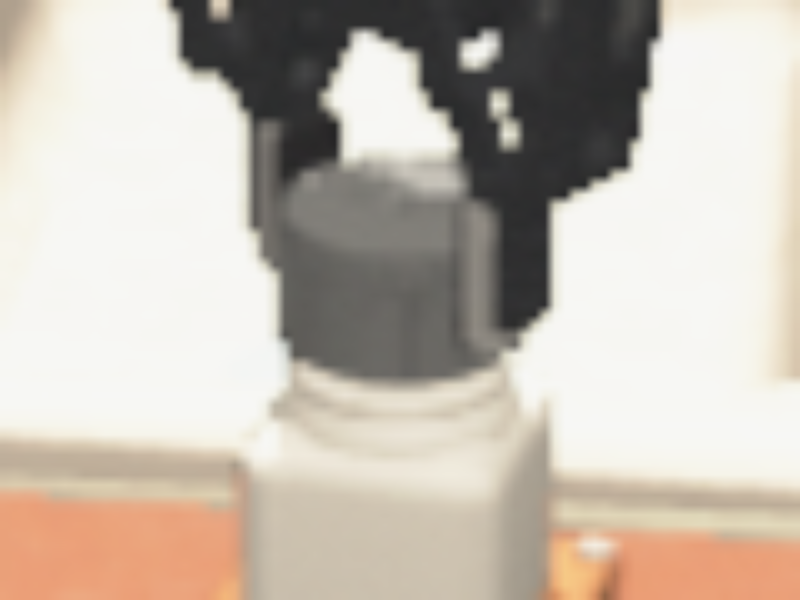

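Emit:
{"method": "drive_tool", "body": {"rows": [{"travel": [0, 0, 0.15], "delta_rot": [0, 0, 0]}, {"travel": [0, 0, 0.3], "delta_rot": [0, 0, 0]}, {"travel": [0, 0, 0.45], "delta_rot": [0, 0, 0]}, {"travel": [0, 0, 0.5], "delta_rot": [0, 0, 0]}, {"travel": [0, 0, 0.5], "delta_rot": [0, 0, 0]}, {"travel": [0, 0, 0.5], "delta_rot": [0, 0, 0]}]}}

```text
time: 19.75
ee_pos: [0.5648, -0.0346, 0.1107]
eef_rot: [-0.0, 0.954, -0.3, 0.0]
contact_force: [-2.8, 0.3, 8.6]
width: 0.662
```

Emit:
{"method": "drive_tool", "body": {"rows": [{"travel": [0, 0, 0.08], "delta_rot": [0, 0, 0]}, {"travel": [0, 0, 0.08], "delta_rot": [0, 0, 0]}, {"travel": [0, 0, 0.08], "delta_rot": [0, 0, 0]}]}}

```text
time: 20.05
ee_pos: [0.5648, -0.0345, 0.1099]
eef_rot: [-0.0, 0.954, -0.3, 0.0]
contact_force: [-4.1, 0.5, 9.2]
width: 0.66
```

```bash
python3 -c "
from go import *
st()
cv2.imwrite('pics/w9.png',grab_frame('wrist')[220:420,200:460,::-1])
cv2.imwrite('pics/s9.png',cv2.resize(grab_frame('side')[170:230,310:390,::-1],(800,600)))
"
```

```text
t 20.05 p [ 0.5648 -0.0345  0.1099] yaw -34.94 z [ 2.e-04  2.e-04 -1.e+00] F [-4.1  0.5  9.2] w 0.66 j [ 0.05  0.88 -0.1   1.66  0.13  0.61 -0.72]
```

View pics/s9.png

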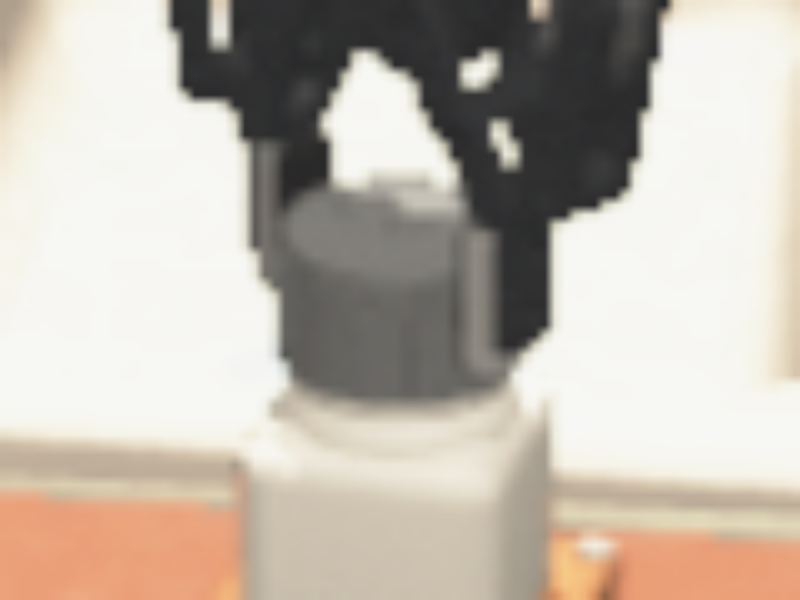

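View pics/w9.png

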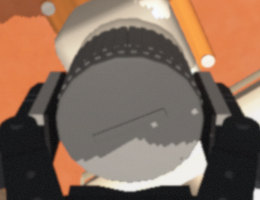

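Emit:
{"method": "drive_tool", "body": {"rows": [{"travel": [0, 0, 0], "delta_rot": [0, 0, -3]}, {"travel": [0, 0, 0], "delta_rot": [0, 0, -7]}, {"travel": [0, 0, 0], "delta_rot": [0, 0, -12]}, {"travel": [0, 0, 0], "delta_rot": [0, 0, -17]}, {"travel": [0, 0, 0], "delta_rot": [0, 0, -20]}, {"travel": [0, 0, 0], "delta_rot": [0, 0, -20]}]}}

```text
time: 20.75
ee_pos: [0.5653, -0.0347, 0.1101]
eef_rot: [-0.0, 0.992, -0.129, 0.001]
contact_force: [0.6, -0.3, 9.0]
width: 0.658
```

```bash
python3 -c "
from go import *
st();print(get_state()['moment'])
cv2.imwrite('pics/w10.png',grab_frame('wrist')[:,:,::-1])
"
```

```text
t 20.75 p [ 0.5653 -0.0347  0.1101] yaw -14.83 z [ 1.5e-03  3.0e-04 -1.0e+00] F [ 0.6 -0.3  9. ] w 0.658 j [ 0.1   0.88 -0.19  1.66  0.25  0.62 -0.49]
[ 0.02523555  0.01183588 -0.01774701]
```

View pics/w10.png

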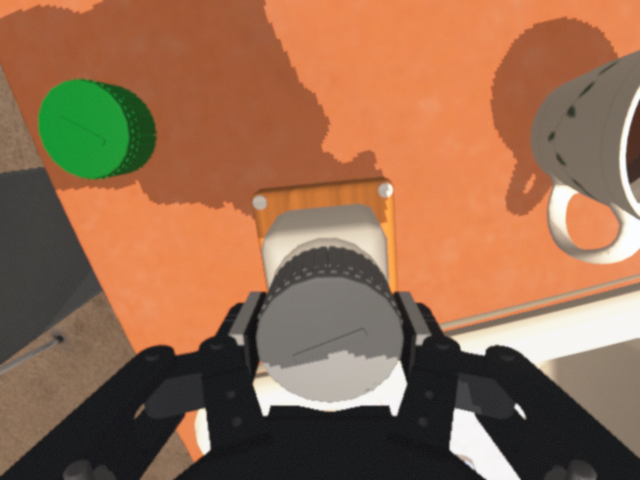

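Emit:
{"method": "drive_tool", "body": {"rows": [{"travel": [0, 0, 0], "delta_rot": [0, 0, -4]}, {"travel": [0, 0, 0], "delta_rot": [0, 0, -9]}, {"travel": [0, 0, 0], "delta_rot": [0, 0, -14]}, {"travel": [0, 0, 0], "delta_rot": [0, 0, -19]}, {"travel": [0, 0, 0], "delta_rot": [0, 0, -24]}, {"travel": [0, 0, 0], "delta_rot": [0, 0, -29]}, {"travel": [0, 0, 0], "delta_rot": [0, 0, -34]}, {"travel": [0, 0, 0], "delta_rot": [0, 0, -39]}, {"travel": [0, 0, 0], "delta_rot": [0, 0, -43]}, {"travel": [0, 0, 0], "delta_rot": [0, 0, -43]}]}}

```text
time: 21.8
ee_pos: [0.5652, -0.0346, 0.11]
eef_rot: [-0.0, 0.97, 0.244, 0.001]
contact_force: [-0.7, 1.0, 10.1]
width: 0.661
```

Emit:
{"method": "drive_tool", "body": {"rows": [{"travel": [0, 0, 0], "delta_rot": [0, 0, 0]}, {"travel": [0, 0, 0], "delta_rot": [0, 0, 0]}]}}

```text
time: 22.0
ee_pos: [0.5652, -0.0346, 0.11]
eef_rot: [0.0, 0.97, 0.242, 0.001]
contact_force: [-1.0, 1.0, 8.7]
width: 0.658
```

```bash
python3 -c "
from go import *
st();print(get_state()['moment'])
go(.5648,-.0345,.1099,28)
cv2.imwrite('pics/w11.png',grab_frame('wrist')[:,:,::-1])
"
```

```text
t 22.0 p [ 0.5652 -0.0346  0.11  ] yaw 28.05 z [ 1.e-03  1.e-04 -1.e+00] F [-1.   1.   8.7] w 0.658 j [ 0.21  0.9  -0.4   1.66  0.5   0.68  0.04]
[ 0.0117957   0.22836261 -0.00689086]
travel [-0.03 -0.03  0.01] rot [ 0.02 -0.05  0.05]
```

View pics/w11.png

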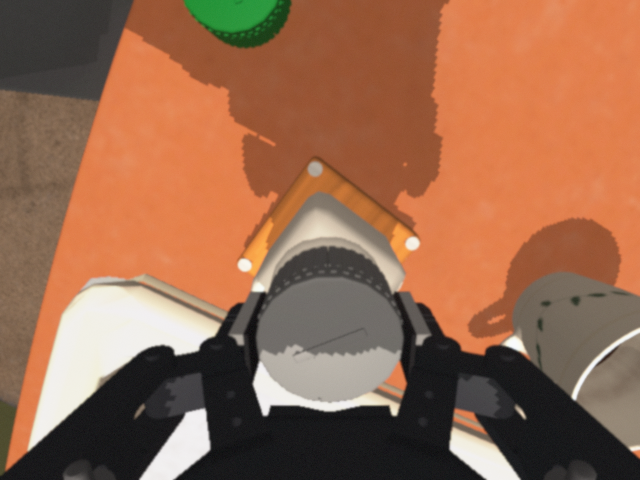

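Emit:
{"method": "drive_tool", "body": {"rows": [{"travel": [0, 0, -0.2], "delta_rot": [0, 0, 0]}, {"travel": [0, 0, -0.5], "delta_rot": [0, 0, 0]}, {"travel": [0, 0, -0.8], "delta_rot": [0, 0, 0]}, {"travel": [0, 0, -1.0], "delta_rot": [0, 0, 0]}, {"travel": [0, 0, -1.0], "delta_rot": [0, 0, 0]}]}}

```text
time: 22.55
ee_pos: [0.5648, -0.0348, 0.1196]
eef_rot: [0.0, 0.97, 0.242, -0.0]
contact_force: [-0.4, -0.4, -0.8]
width: 0.662
```

Free (above the locked height with no pull). Continue up.

Emit:
{"method": "drive_tool", "body": {"rows": [{"travel": [0, 0, -0.5], "delta_rot": [0, 0, 0]}, {"travel": [0, 0, -1], "delta_rot": [0, 0, 0]}, {"travel": [0, 0, -2], "delta_rot": [0, 0, 0]}, {"travel": [0, 0, -3], "delta_rot": [0, 0, 0]}, {"travel": [0, 0, -4], "delta_rot": [0, 0, 0]}, {"travel": [0, 0, -4.5], "delta_rot": [0, 0, 0]}, {"travel": [0, 0, -4.5], "delta_rot": [0, 0, 0]}, {"travel": [0, 0, -4.5], "delta_rot": [0, 0, 0]}, {"travel": [0, 0, -4.5], "delta_rot": [0, 0, 0]}, {"travel": [0, 0, -4.5], "delta_rot": [0, 0, 0]}]}}

```text
time: 23.55
ee_pos: [0.5647, -0.0347, 0.1642]
eef_rot: [-0.0, 0.97, 0.242, -0.0]
contact_force: [0.3, 0.2, -0.0]
width: 0.661
```

```bash
python3 -c "
from go import *
st();print(np.abs(get_state()['joint_vel']).max())
go(.565,-.0353,.165,28)
s=grab_frame('side')[:,:,::-1];cv2.imwrite('pics/s12.png',s);cv2.imwrite('pics/z12.png',cv2.resize(s[150:240,300:420],(800,600)))
cv2.imwrite('pics/t12.png',grab_frame('top')[:,:,::-1])
cv2.imwrite('pics/w12.png',grab_frame('wrist')[:,:,::-1])
"
```

```text
t 23.55 p [ 0.5647 -0.0347  0.1642] yaw 28.05 z [-5.e-04  1.e-04 -1.e+00] F [ 0.3  0.2 -0. ] w 0.661 j [ 0.23  0.82 -0.44  1.61  0.45  0.81  0.09]
0.002528545139713655
travel [-0.    0.07 -0.08] rot [-0.02  0.02  0.05]
```

View pics/z12.png

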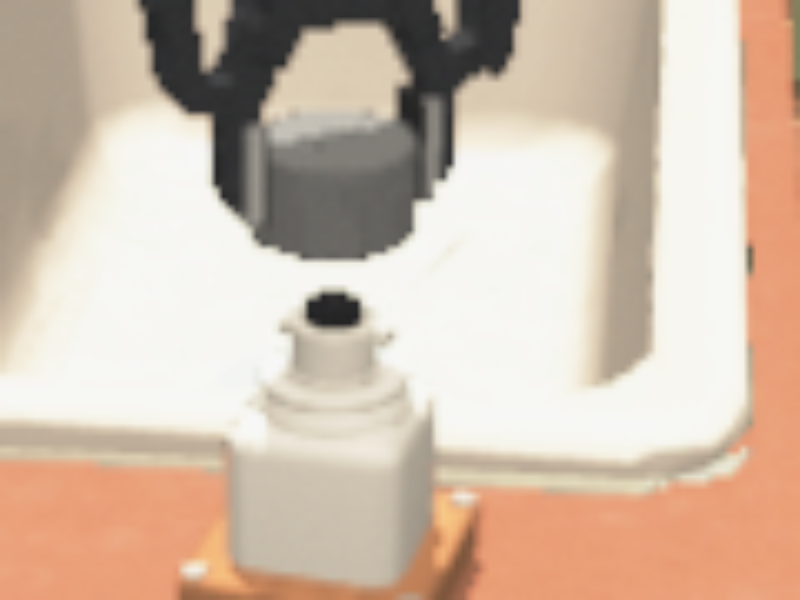

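View pics/t12.png

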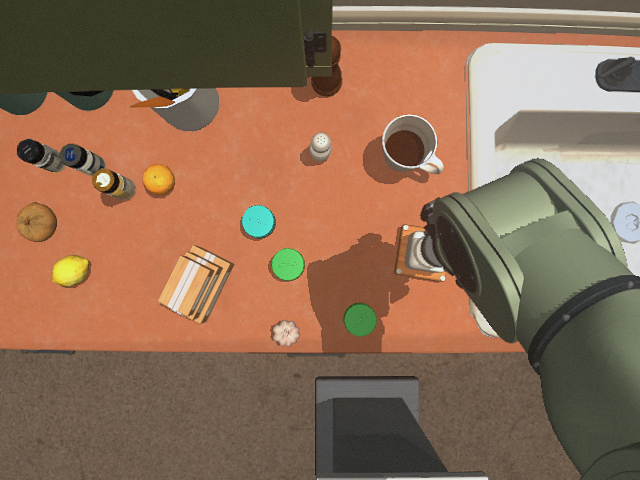

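View pics/s12.png

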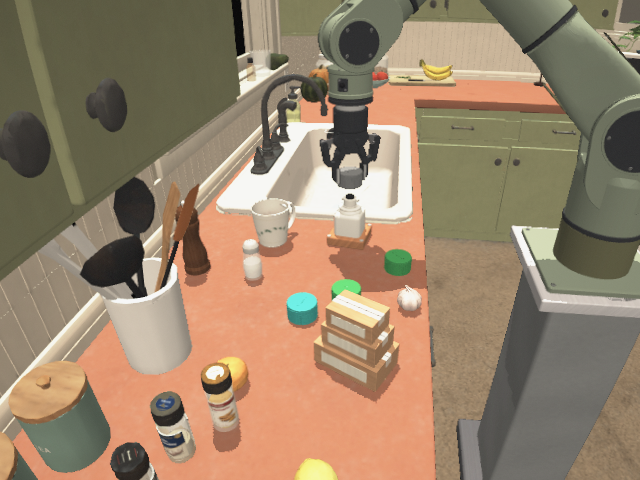

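View pics/w12.png

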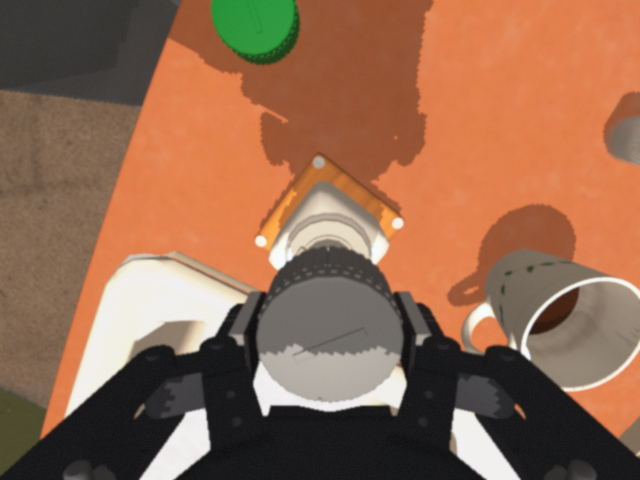

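```bash
python3 -c "
from go import *
st();print(job_done())"
```

```text
t 23.7 p [ 0.5648 -0.0347  0.1643] yaw 28.05 z [-3.e-04  1.e-04 -1.e+00] F [ 0.1 -0.7  0.3] w 0.656 j [ 0.23  0.82 -0.44  1.61  0.45  0.81  0.09]
the job is handed in; nothing more can be done
None
```

I stacked the medium carton and then the small one on the large carton. I then pressed the cap about 5.5 mm at roughly 9 N, turned it 63° (1.1 rad) anticlockwise, and lifted it off. I handed the job in at 23.7 s.

**Column:** in the top view taken just after stacking, the three carton centres were about 2 mm apart or less and their lengths about 1° apart. The column still stood in the last side and top pictures.

**Cap:** it is held level and at rest, with its rim about 35 mm straight above the open neck. The bar on the cap did not move relative to the gripper during the turn, so it did not slip. The wrist force is close to zero.

**Other things:** in the last pictures the mug, salt shaker, garlic and the green and turquoise look-alikes appear unmoved.

**Disagreements:**
- The side and wrist cameras differed from the top one by a few millimetres, and by up to about 6 mm for the cap in the side view. I went mainly by the top view, with small wrist-camera corrections.
- The wrist camera read the cap's bar about 7° off the top camera's value; I took this as reading error.
- I set the small carton down harder than needed, with a brief wrist reading of 29 N, but nothing shifted.

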